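# Shift a bench-mounted gear lever from the first-second slot into third

## Robot

A 6-joint arm with a two-finger parallel gripper is mounted at the origin on the work surface. World frame = base frame: x ahead of the robot, y to its left, z up, the work surface at z = 0. Lengths are in mm, angles in rad, forces in N, time in s.
With the tool pointing down it reaches from about 350 to 850 mm from the base axis. Payload 8.1 kg.
Tool frame: the origin (TCP) lies between the finger pads; the fingertips stand 8 mm ahead of it and the grasp point (between the pads) lies 11 mm behind it; z points along the fingers, x is the direction in which the jaws open and shut, and the axes are right-handed (so a half turn about z gives the same grasp; the last joint's range is limited). The gripper opens to 93 mm and grips with 3 to 60 N. Pads are 15 mm wide; open, the fingers measure 128 mm over their backs; the gripper's body (75 mm by 188 mm) begins 65 mm behind the grasp point.
Start: joints at [-1.263, 0.13, 1.488, -0, 1.523, -0.085], TCP at [229.686, -554.301, 226.635] pointing down, gripper open.
Joint ranges: [-2.96, 2.96], [-0.89, 2.26], [0.02, 2.5], [-1.34, 4.48], [0, 2.73], [-2.66, 2.66]. Speed limits (rad/s): [2.39, 2.39, 2.79, 3.14, 3.14, 3.14].

## Interface

Orientations are given as a unit quaternion [x, y, z, w].
In Python, from cell import bot, snapshot, get_calibration gives the robot as it stands.
- The arm moves only by the tool drive_tool, never from a script. Its argument "deltas" is one flat list of numbers, 5 for each row, row after row: the opening, from 0 (shut) to 1 (fully open), then the shift along the tool's x, y, z as a fraction of full scale, then the turn about the tool's z as a fraction of full scale. A call has 1 to 12 rows; each row is the pose to reach, as a shift and turn from the pose measured when the call began, along the tool's axes at that moment, turning the shorter way round; what a row does not reach only later rows make up. Full scale, the value 1, is 0.2 m for a shift and pi rad for a turn. A row lasts 1/10 s, in which the tool goes at most 50 mm and 8.59 degrees, less where a joint would pass 70% of its speed; a pose out of reach is approached as far as the arm can. A call with a number of a shift or a turn outside -1 to 1 is refused whole. A call with a gripper value outside its range is refused whole. The fingers move at their own pace and stop on an object; "force" is the grip in N (left out, the last holds). Time passes only in rows, so rows that repeat a pose let the fingers close. It gives the time, the measured TCP pose, the force and the opening at its end, in the units of the state.
- bot.observe(): the state, without advancing time (a new reading comes with each control period).
- snapshot(name): name is "scene" or "side" or "wrist"; returns the picture (400x640x3 uint8, blue, green, red); there is no depth.
- get_calibration(name): a dict with "fx", "fy", "cx", "cy" (pixels), "k1" (the pictures are not rectified: a ray, as slopes to the right and down, at radius r is drawn at 1 + k1 r^2 times it, then the intrinsics apply), "position" and "attitude" of the camera in the world. Camera axes: x right, y down, z forward; pixel columns grow to the right and rows downward; lengths in mm; the calibration is good to about 2 mm. A picture is of the moment at which its call begins: read the wrist's pose just before it. get_calibration takes no time and is no camera call; for the wrist camera it gives the pose at the moment of the call.
- bot.finish_job(): hands the job in, once; it reports no verdict.
The state is a dict: "time_s": time; "joint_positions": joint angles; "joint_velocities": joint speeds; "joint_efforts": joint torques, N m; "tcp_pos": TCP position; "eef_rot": TCP orientation; "ft_force": force on the tool from outside, world axes, zero at the start; "torque": the same for the moment, N m; "gripper_width": finger opening in mm.
Only numpy, scipy, OpenCV 4.12 (cv2) and the standard library are available. Lean on these libraries where they do the work, as an engineer would, in place of code of your own. Each camera call takes 0.05 s, during which the arm holds its last target.

## Task

The gearshift on the bench has been left somewhere along its first-second slot. Push the lever into neutral, across to the middle of the gate and then forward, fully home in third, without letting it run into fourth, fifth or reverse on the way. Only push the knob or shaft with the fingers, never grip it from both sides, and leave everything lying around the shifter where it is.

Things in the scene. Friction and masses are not known exactly. Their poses are not given: they have to be found in the camera images.
- shifter: The gearshift, fixed to the bench: cast aluminium frame 134 x 112 mm on a grey set-up plate 300 x 250 x 12 mm, bright steel gate plate on top. Origin on the bench under the middle of the gate. Axes, shared by gate_centre and lever_pivot: x = forward (the way the two selector shafts stick out of the frame, roughly away from the robot), y = left, z = up.
- gate_centre (a point): Middle of the gate, on top of the gate plate, 139 mm above the bench. The gate is a double H: a cross slot (neutral) along y and three slots along x at y = +21.5, 0, -21.5 mm, all 13 mm wide, the three reaching 35.5 mm forward and back; inner corners rounded. Left slot: first forward, second back. Middle: THIRD forward, fourth back. Right: fifth forward, reverse back.
- lever_pivot (a point): Centre of the lever's ball joint, 99 mm straight below gate_centre and 40 mm above the bench.
- knob_centre (a point): Centre of the lever's black ball knob, 42 mm across, 185 mm from lever_pivot, 225 mm above the bench with the lever upright. Below the knob is a bare shaft about 12 mm thick. In the shifter's axes, with f = shift_fore and a = shift_across, knob centre minus pivot = 185 mm x (sin f, -sin a cos f, cos a cos f).
- shift_fore (a joint): Fore-and-aft lean of the lever, rad: 0 = neutral, +0.30 = fully forward (first, third or fifth, by the slot), -0.30 = fully back, both end stops; 55 mm at the knob from 0 to 0.30. Starts anywhere along the left slot. No spring, no detent: friction of about 3.5 N at the knob, the lever stays where it is left.
- shift_across (a joint): Sideways lean of the lever, rad, growing to the right: -0.22 = left (first-second) slot, 0 = middle, +0.22 = right; 40 mm at the knob from slot to slot. About 0.016 rad of play either way in a slot. It can move sideways only near shift_fore = 0. No spring: friction of about 3.5 N at the knob, stays where it is left.
- socket: Bystander, loose: steel socket 25 mm across, 36 mm tall, standing on the set-up plate. Origin under its centre.
- spare_knob: Bystander, loose: spare black gear knob 42 mm across, 47 mm tall, standing on the set-up plate. Origin under its centre.
- wrench: Bystander, loose: steel spanner 190 mm long lying on the bench right of the shifter. Origin under its middle, x along its length.
- synchro_ring: Bystander, loose: brass ring 74 mm across, 11 mm tall, lying on the bench left of the shifter. Origin under its centre.
- oil_bottle: Bystander, loose: yellow oil bottle with a black spout, 64 mm across, 168 mm tall, standing on the left. Origin under its centre.
- mallet: Bystander, loose: green-headed mallet 285 mm long, head 58 mm thick, lying on the left. Origin under it, 85 mm from the middle of the head, x towards the head.
- steel_bowl: Bystander, loose: stainless bowl 170 mm across, 60 mm tall, on the left. Origin under its centre.

How it is judged (in metres and radians):
On the way:
1. the lever is brought across, in neutral, to the middle of the gate (value of joint shift_across between -0.07 and 0.07 rad and value of joint shift_fore between -0.07 and 0.07 rad).
At the end, for the whole second after the job is handed in: The lever rests in the third slot: shift_fore above 0.26 rad (of 0.30) and shift_across within 0.05 rad of 0, at rest; no bystander is more than 15 mm from where it stood (value of joint shift_fore above 0.26 rad and value of joint shift_across between -0.05 and 0.05 rad and velocity of joint shift_fore between -0.05 and 0.05 rad/s and distance of each of socket, spare_knob, wrench, synchro_ring, oil_bottle, mallet, steel_bowl from where it was at the start of the episode below 0.015 m); the robot touches nothing.
It fails at once if the lever runs into fourth or reverse (back in the middle or right slot) (value of joint shift_across above -0.11 rad and value of joint shift_fore below -0.12 rad).
It fails at once if the lever runs into fifth (forward in the right slot) (value of joint shift_across above 0.11 rad and value of joint shift_fore above 0.12 rad).
It fails at once if the lever is gripped: fingers press on opposite sides of knob or shaft at once (over 1 N each) (((contact force between the fingers and knob_left above 1 N or contact force between the fingers and shaft_left above 1 N) and (contact force between the fingers and knob_right above 1 N or contact force between the fingers and shaft_right above 1 N)) or ((contact force between the fingers and knob_front above 1 N or contact force between the fingers and shaft_front above 1 N) and (contact force between the fingers and knob_back above 1 N or contact force between the fingers and shaft_back above 1 N))).
It fails at once if a bystander is shifted by more than 15 mm, lifted or carried (distance of any of socket, spare_knob, wrench, synchro_ring, oil_bottle, mallet, steel_bowl from where it was at the start of the episode above 0.015 m).
It also fails if it takes over 54 s, if anything falls off the work surface, if the arm or the gripper's body presses on something with over 40 N, if the wrist force passes 120 N, or if a joint passes its speed limit or range.

## Working session

There is one attempt and no reset: what is moved stays moved. The work goes in short steps, Python scripts to look and compute and a tool call to move; the robot and the scene stay as the last step left them, time stands still between calls to the robot, and variables do not carry over. Pictures are saved under pics/ and viewed, and the job is handed in when it is done.

Besides the shell and the picture viewer there is one more tool, called after "Call:" as a command line: name --argument value ..., lists and objects as JSON in quotes. drive_tool: Moves the arm, as the interface text tells. Shift numbers are shares of 0.2 m and turn numbers shares of pi rad, none past 1 either way. Its arguments: {"type":"object","properties":{"deltas":{"type":"array"},"force":{"type":"number"}},"required":["deltas"]}

```bash
ls; mkdir -p pics
python3 - <<'E'
from cell import bot, snapshot, get_calibration
import cv2
print(bot.observe())
for n in ("scene","side"):
    cv2.imwrite(f"pics/{n}0.png",snapshot(n)); print(n,get_calibration(n))
E
```

```text
pics
{'time_s': 0.0, 'joint_positions': array([-1.26338980e+00,  1.31128739e-01,  1.48923760e+00,  1.88541870e-05,
        1.52302624e+00, -8.54001188e-02]), 'joint_velocities': array([-0.00161936, -0.00211325, -0.00115787, -0.00011583, -0.00034397,
       -0.00096574]), 'joint_efforts': array([-1.51484499e-03, -5.59852660e+01, -4.91756630e+01,  7.68189062e-02,
        3.51249729e-02, -1.04710202e-04]), 'tcp_pos': array([ 229.53123239, -553.77059186,  225.62970698]), 'eef_rot': array([ 8.31498898e-01, -5.55525673e-01, -6.97065682e-04, -5.69312073e-04]), 'ft_force': array([-0.23645256, -0.31012549, -0.09632077]), 'torque': array([ 0.0013314 ,  0.00039868, -0.05866123]), 'gripper_width': 92.69501141701119}
scene {'fx': 408.54141677551337, 'fy': 408.54141677551337, 'cx': 317.8128336666377, 'cy': 199.06654237701943, 'k1': 0.01804641477745476, 'position': array([ 889.01255787, -132.20990167, 1044.15674929]), 'attitude': array([ 0.8793986 ,  0.39343579, -0.11474406, -0.2422812 ])}
side {'fx': 510.55184373920156, 'fy': 510.55184373920156, 'cx': 320.83012509547234, 'cy': 204.5917076801145, 'k1': -0.1404299454208158, 'position': array([ 161.4746624 , 1245.77516954,  777.39417223]), 'attitude': array([-0.14408187,  0.85106531, -0.49917736,  0.07583019])}
```

View pics/scene0.png

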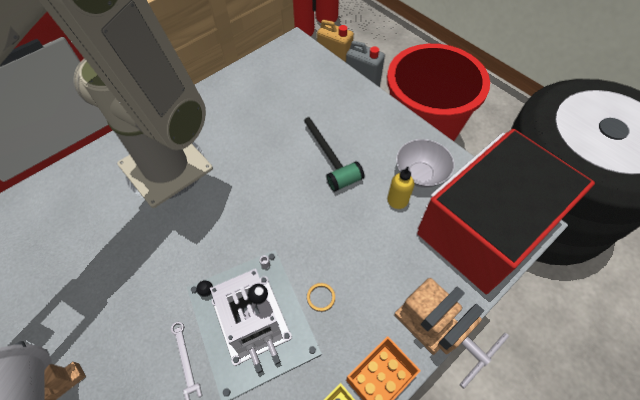

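View pics/side0.png

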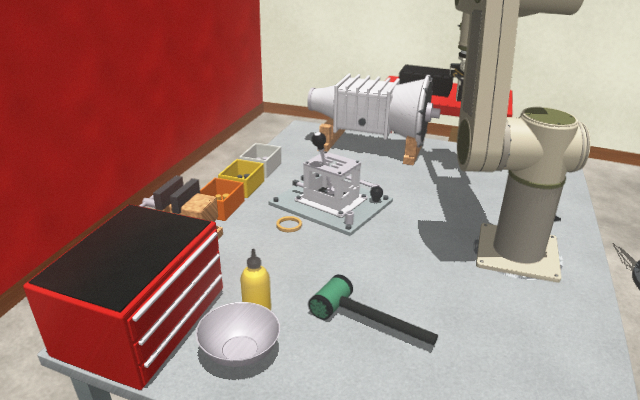

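```bash
cat > h.py <<'E'
import numpy as np, cv2
from scipy.spatial.transform import Rotation as R
def ray(c,u,v):
    K=(c['fx'],c['fy'],c['cx'],c['cy'])
    d=np.array([(u-K[2])/K[0],(v-K[3])/K[1]]); p=d.copy()
    for _ in range(20): p=d/(1+c['k1']*(p@p))
    w=R.from_quat(c['attitude']).apply([p[0],p[1],1]); return np.array(c['position']),w/np.linalg.norm(w)
def onz(c,u,v,z):
    o,d=ray(c,u,v); return o+d*(z-o[2])/d[2]
def tri(c1,p1,c2,p2):
    o1,d1=ray(c1,*p1);o2,d2=ray(c2,*p2)
    s,t=np.linalg.lstsq(np.c_[d1,-d2],o2-o1,rcond=None)[0]
    a,b=o1+s*d1,o2+t*d2
    return (a+b)/2,np.linalg.norm(a-b)
def proj(c,P):
    p=R.from_quat(c['attitude']).inv().apply(np.array(P)-c['position']); p=p[:2]/p[2]
    p=p*(1+c['k1']*(p@p)); return p*[c['fx'],c['fy']]+[c['cx'],c['cy']]
E
python3 - <<'E'
import cv2
a=cv2.imread('pics/scene0.png')[235:400,170:350]; cv2.imwrite('pics/s0z.png',cv2.resize(a,None,fx=4,fy=3.6,interpolation=2)[:600])
a=cv2.imread('pics/side0.png')[120:240,260:400]; cv2.imwrite('pics/d0z.png',cv2.resize(a,None,fx=5,fy=5,interpolation=2))
E
```

```text
(no output)
```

View pics/s0z.png

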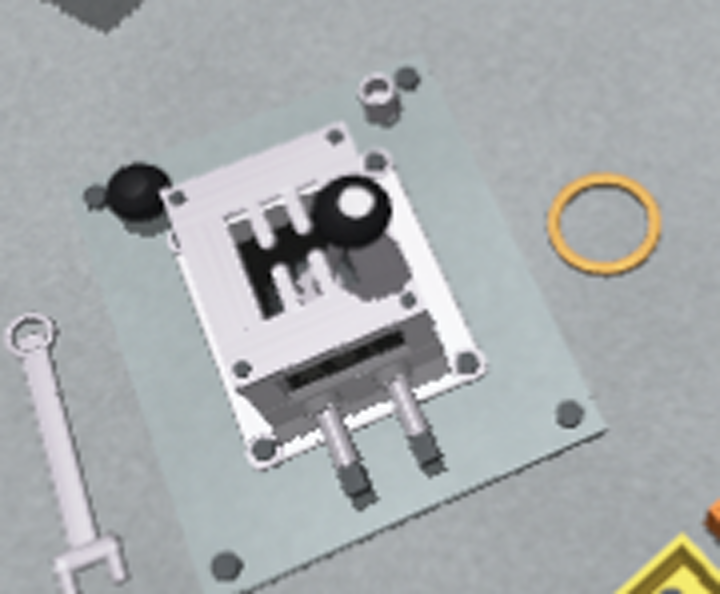

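View pics/d0z.png

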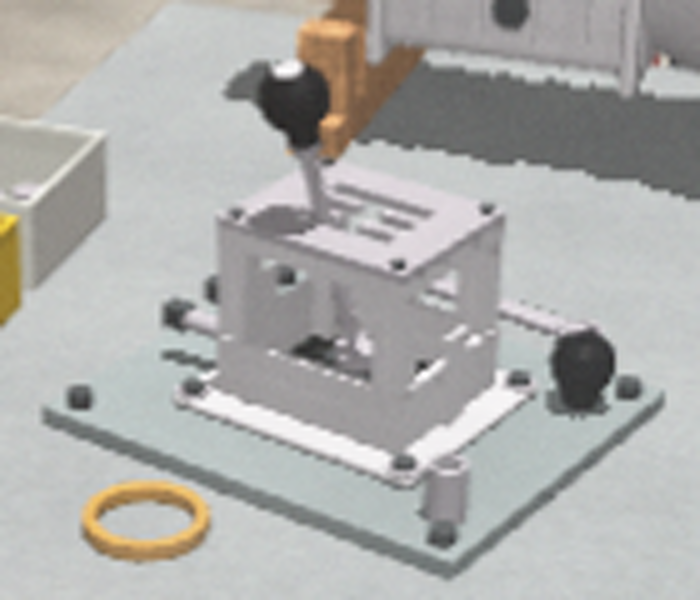

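```bash
cat > m0.py <<'E'
from h import *
from cell import get_calibration
cs,cd=get_calibration('scene'),get_calibration('side')
S=lambda x,y:(170+(x+.5)/4-.5,235+(y+.5)/3.6-.5)
D=lambda x,y:(260+(x+.5)/5-.5,120+(y+.5)/5-.5)
g=[onz(cs,*S(*p),141) for p in [(178,198),(336,136),(408,299),(242,369)]]
b=[onz(cs,*S(*p),16) for p in [(95,196),(407,77),(570,413),(227,566)]]
gd=[onz(cd,*D(*p),141) for p in [(487,208),(398,265),(237,215)]]
for n,q in (('gate',g),('bolts',b),('gside',gd)):
    q=np.array(q); print(n,q.round(1).tolist(),np.linalg.norm(np.diff(q,axis=0),axis=1).round(1))
for q in (g,b):
    q=np.array(q); c=q.mean(0); d=(q[3]+q[2]-q[0]-q[1]);print('c',c.round(1),'yaw',np.arctan2(d[1],d[0]).round(4))
    l=(q[1]+q[2]-q[0]-q[3]);print(' yaw2',np.arctan2(-l[0],l[1]).round(4))
for im,c,(x0,y0,x1,y1) in (('scene0',cs,(242,278,272,308)),('side0',cd,(308,128,332,152))):
    a=cv2.imread(f'pics/{im}.png'); h=a.max(2); m=(h<60).astype(np.uint8); sub=np.zeros_like(m); sub[y0:y1,x0:x1]=m[y0:y1,x0:x1]
    cn=max(cv2.findContours(sub,0,1)[0],key=cv2.contourArea); print(im,cv2.boundingRect(cn),cv2.minEnclosingCircle(cn))
E
python3 m0.py
```

```text
gate [[497.2, -113.8, 141.0], [524.2, -21.9, 141.0], [634.7, -55.5, 141.0], [607.7, -147.4, 141.0]] [ 95.9 115.4  95.8]
bolts [[405.6, -150.5, 16.0], [468.4, 57.5, 16.0], [723.7, -19.0, 16.0], [662.5, -225.8, 16.0]] [217.3 266.5 215.7]
gside [[499.1, -119.0, 141.0], [526.4, -24.5, 141.0], [636.4, -56.5, 141.0]] [ 98.3 114.5]
c [565.9 -84.6 141. ] yaw -0.2951
 yaw2 -0.2857
c [565.  -84.4  16. ] yaw -0.288
 yaw2 -0.2903
scene0 (242, 284, 26, 24) ((253.57142639160156, 297.4285583496094), 15.017087936401367)
side0 (312, 134, 14, 15) ((318.4432678222656, 141.1879425048828), 7.684789180755615)
```

```bash
cat >> m0.py <<'E'
P,e=tri(cs,S(352,211),cd,D(294,97)); print('knob',P.round(1),e)
C=np.array([566,-85.5,0]); yaw=-.29
l=R.from_euler('z',-yaw).apply(P-C-[0,0,40]); print(l.round(1),np.linalg.norm(l),'f',np.arcsin(l[0]/185),'a',-np.arctan2(l[1],l[2]))
E
python3 m0.py|tail -2
```

```text
knob [599.8 -52.8 223.3] 1.0821592959968103
[ 23.   41.  183.3] 189.2694865056097 f 0.12480427472828899 a -0.21994014431975314
```

Run:
```python
from h import *
from cell import get_calibration
cs,cd=get_calibration('scene'),get_calibration('side')
for p in [(80,370),(50,360),(22,350),(5,355)]:
    print([onz(cs,*p,z)[:2].round() .tolist()for z in (0,100,250)])
for p in [(410,160),(330,145),(310,90),(435,75),(350,78)]: print([onz(cd,*p,z)[:2].round().tolist() for z in (0,100,250)])
T=np.array([229.5,-553.8]);tx=-1.178
for name,x,y in (('app',85,40.5),('push',38.5,40.5)):
    w=np.array([566,-85.5])+R.from_euler('z',-.29).apply([x,y,0])[:2]; print(name,w)
```

```text
[[387.0, -459.0], [435.0, -428.0], [507.0, -381.0]]
[[317.0, -503.0], [372.0, -467.0], [454.0, -414.0]]
[[249.0, -544.0], [310.0, -504.0], [402.0, -445.0]]
[[233.0, -578.0], [296.0, -535.0], [390.0, -471.0]]
[[391.0, -503.0], [362.0, -278.0], [317.0, 59.0]]
[[714.0, -532.0], [643.0, -304.0], [536.0, 39.0]]
[[1040.0, -1205.0], [927.0, -890.0], [757.0, -417.0]]
[[462.0, -1781.0], [424.0, -1392.0], [366.0, -808.0]]
[[909.0, -1511.0], [813.0, -1156.0], [669.0, -624.0]]
app [659.03179454 -70.99706218]
push [614.47345432 -57.70028371]
```

Call:
drive_tool --deltas '[0,0,0,-0.25,0,0,0,0,-0.375,0,0,-0.2,-0.08,-0.375,0,0,-0.4,-0.16,-0.375,0,0,-0.6,-0.25,-0.375,-0.05,0,-0.83,-0.345,-0.375,-0.1,0,-0.83,-0.345,-0.375,-0.15,0,-0.83,-0.345,-0.375,-0.2,0,-0.83,-0.345,-0.375,-0.25,0,-0.83,-0.345,-0.375,-0.283,0,-0.83,-0.345,-0.375,-0.283]' --force 20

```text
time_s: 1.2
tcp_pos: [229.7, -373.9, 300.7]
eef_rot: [0.99, -0.143, -0.0, -0.001]
ft_force: [0.6, -0.3, 0.1]
gripper_width: 10.0
```

Call:
drive_tool --deltas '[0,0.13,-0.16,0,0,0,0.3,-0.36,0,0,0,0.5,-0.6,0,0,0,0.7,-0.85,0,0,0,0.81,-1,0,0,0,0.81,-1,0,0]'

```text
time_s: 1.8
tcp_pos: [444.3, -224.7, 300.2]
eef_rot: [0.99, -0.143, -0.001, -0.002]
ft_force: [-0.7, -0.9, 0.5]
gripper_width: 0.3
```

Call:
drive_tool --deltas '[0,0.13,-0.16,0,0,0,0.3,-0.36,0,0,0,0.5,-0.6,0,0,0,0.7,-0.85,0,0,0,0.81,-1,0,0,0,0.81,-1,0,0]'

```text
time_s: 2.4
tcp_pos: [658.6, -75.4, 298.5]
eef_rot: [0.99, -0.144, -0.002, -0.002]
ft_force: [-0.2, -0.7, 0.3]
gripper_width: 0.9
```

```bash
cat > look.py <<'E'
import sys
from h import *
from cell import bot,snapshot,get_calibration
o=bot.observe(); C=np.array([566,-85.5,0])
l=R.from_euler('z',.29).apply(o['tcp_pos']-C)
ax=R.from_quat(o['eef_rot']).as_matrix()
print('t',o['time_s'],'tcp',o['tcp_pos'].round(1),'shifter',l.round(1),'yaw',np.arctan2(ax[1,0],ax[0,0]).round(3),'F',o['ft_force'].round(1),'w',o['gripper_width'])
n=sys.argv[1]
a=snapshot('scene')[225:375,180:330]; b=snapshot('side')[110:230,260:380]
cv2.imwrite(f'pics/{n}.png',np.hstack([cv2.resize(a,(400,400),interpolation=2),cv2.resize(b,(400,400),interpolation=2)]))
E
python3 look.py l1
```

```text
t 2.4 tcp [658.6 -75.4 298.5] shifter [ 85.9  36.2 298.5] yaw -0.29 F [-0.2 -0.7  0.3] w 0.8624735508303577
```

View pics/l1.png

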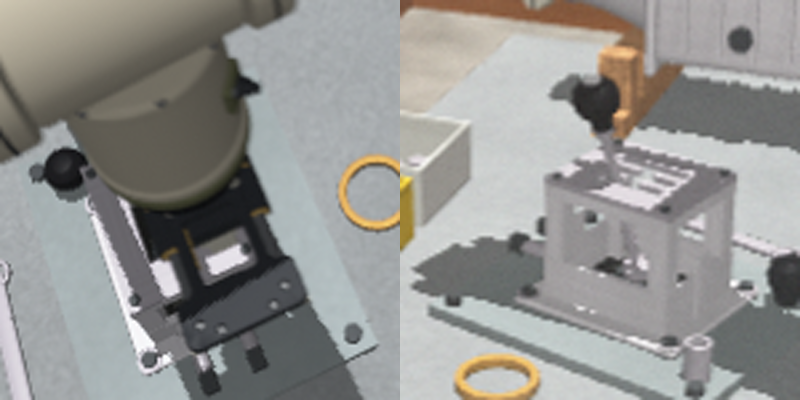

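Call:
drive_tool --deltas '[0,0,-0.02,0.15,0,0,0,-0.02,0.3,0,0,0,-0.02,0.415,0,0,0,-0.02,0.415,0]'

```text
time_s: 2.9
tcp_pos: [655.2, -73.2, 211.0]
eef_rot: [0.989, -0.146, -0.006, -0.002]
ft_force: [-0.4, 0.6, -0.7]
gripper_width: 0.6
```

```bash
sed -i 's/\[110:230,260:380\]/[80:230,250:400]/' look.py; python3 look.py l2
```

```text
t 2.9 tcp [655.2 -73.2 211. ] shifter [ 81.9  37.3 211. ] yaw -0.293 F [-0.4  0.6 -0.7] w 0.6114853821269653
```

View pics/l2.png

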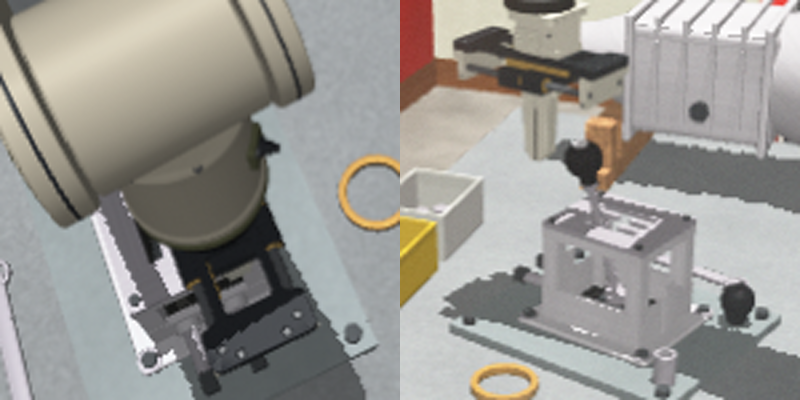

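Call:
drive_tool --deltas '[0,-0.05,-0.015,-0.01,0,0,-0.1,-0.015,-0.01,0,0,-0.13,-0.015,-0.01,0,0,-0.16,-0.015,-0.01,0,0,-0.16,-0.015,-0.01,0]'

```text
time_s: 3.5
tcp_pos: [628.8, -61.5, 220.7]
eef_rot: [0.989, -0.145, 0.0, -0.002]
ft_force: [3.9, -0.8, 4.6]
gripper_width: 0.4
```

```bash
python3 look.py l3
```

```text
t 3.5 tcp [628.8 -61.5 220.7] shifter [ 53.3  41.  220.7] yaw -0.292 F [ 3.9 -0.8  4.6] w 0.4488686254758179
```

View pics/l3.png

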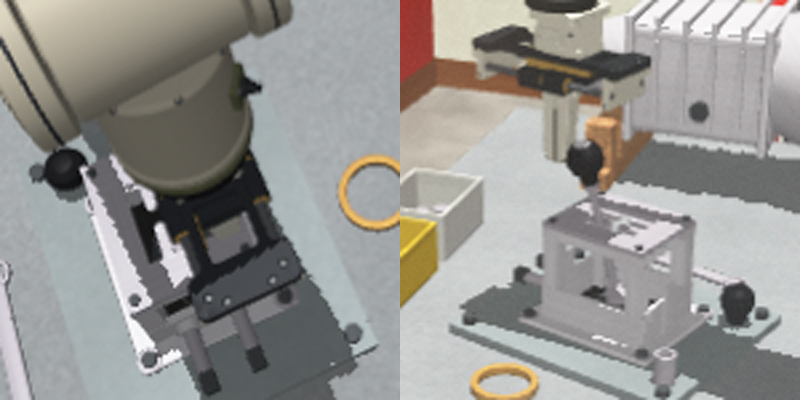

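Call:
drive_tool --deltas '[0,-0.005,0,0.03,0,0,-0.005,0,0.03,0,0,-0.005,0,0.03,0]'

```text
time_s: 3.9
tcp_pos: [627.9, -61.4, 213.4]
eef_rot: [0.989, -0.145, -0.001, -0.002]
ft_force: [4.3, -1.6, 2.2]
gripper_width: 0.7
```

```bash
python3 look.py l4
```

```text
t 3.9 tcp [627.9 -61.4 213.4] shifter [ 52.4  40.8 213.4] yaw -0.292 F [ 4.3 -1.6  2.2] w 0.7045149135183101
```

Call:
drive_tool --deltas '[0,-0.03,0,0,0,0,-0.055,0,0,0,0,-0.07,0,0,0,0,-0.07,0,0,0]'

```text
time_s: 4.4
tcp_pos: [614.0, -57.2, 213.5]
eef_rot: [0.989, -0.145, -0.001, -0.002]
ft_force: [3.3, -0.5, 3.0]
gripper_width: 0.3
```

```bash
python3 look.py l5
```

```text
t 4.4 tcp [614.  -57.2 213.5] shifter [ 37.9  40.9 213.5] yaw -0.292 F [ 3.3 -0.5  3. ] w 0.3295267084702921
```

View pics/l5.png

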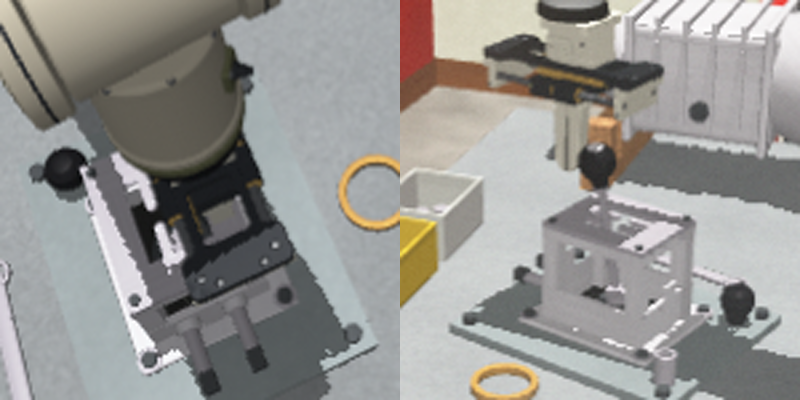

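Call:
drive_tool --deltas '[0,0.08,0,0,0,0,0.12,-0.1,0,0,0,0.12,-0.25,0,0,0,0,-0.25,0,0,0,-0.1,-0.25,0,0,0,-0.19,-0.25,0,0,0,-0.19,-0.25,0,0]'

```text
time_s: 5.2
tcp_pos: [589.9, 2.4, 212.5]
eef_rot: [0.989, -0.145, -0.003, -0.002]
ft_force: [-0.5, 0.7, -0.4]
gripper_width: 0.4
```

```bash
python3 look.py l6
```

```text
t 5.2 tcp [589.9   2.4 212.5] shifter [ -2.3  91.1 212.5] yaw -0.291 F [-0.5  0.7 -0.4] w 0.3763723806453997
```

View pics/l6.png

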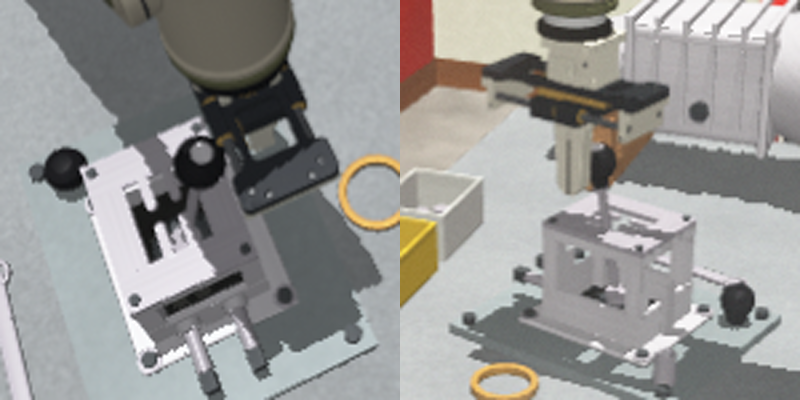

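```bash
cat > kz.py <<'E'
import sys
from h import *
from cell import get_calibration
cs=get_calibration('scene'); x,y,z=map(float,sys.argv[1:4])
s=400/150
P=onz(cs,180+(x+.5)/s-.5,225+(y+.5)/s-.5,z); print(P,R.from_euler('z',.29).apply(P-[566,-85.5,0]))
E
python3 kz.py 199 162.5 220.5
python3 -c "
import cv2;a=cv2.imread('pics/l6.png')[100:260,100:300];cv2.imwrite('pics/l6z.png',cv2.resize(a,None,fx=3.7,fy=3.7,interpolation=2))"
```

```text
[580.60614865 -48.01060575 220.5       ] [  3.27607678  40.10064314 220.5       ]
```

View pics/l6z.png

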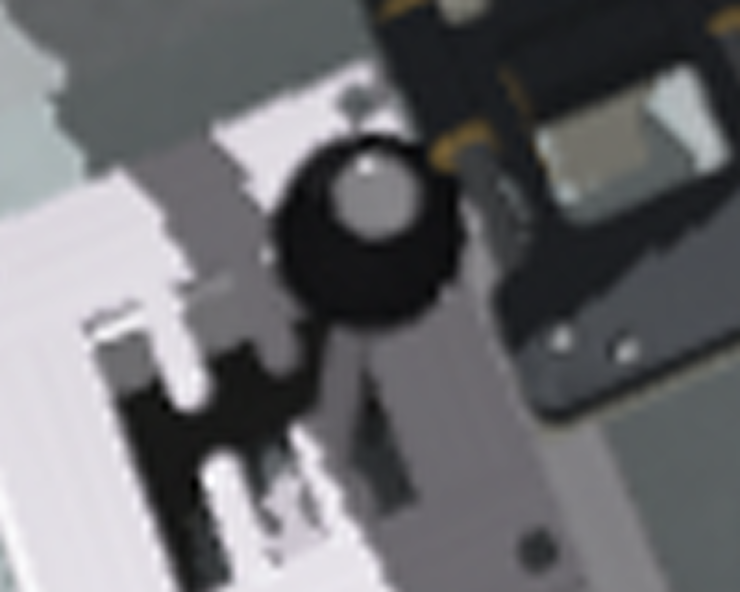

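```bash
python3 kz.py 155.4 216.8 139;python3 kz.py 178.4 208.1 139; python3 kz.py 200 162.2 220.5
```

```text
[563.39268838 -95.30729872 139.        ] [  0.3059785  -10.14335049 139.        ]
[570.32471976 -76.54687438 139.        ] [  1.58397003   9.81594103 139.        ]
[580.93517208 -47.28015045 220.5       ] [  3.38248615  40.89468244 220.5       ]
```

Call:
drive_tool --deltas '[0,0.01,0.06,0,0,0,0.01,0.09,0,0,0,0.01,0.12,0,0,0,0.01,0.14,0,0,0,0.01,0.14,0,0]'

```text
time_s: 5.8
tcp_pos: [586.1, -26.1, 213.7]
eef_rot: [0.989, -0.146, -0.001, -0.002]
ft_force: [1.1, 4.4, 2.5]
gripper_width: -0.0
```

```bash
python3 look.py l7
```

```text
t 5.8 tcp [586.1 -26.1 213.7] shifter [  2.3  62.7 213.7] yaw -0.292 F [1.1 4.4 2.5] w -0.048170748668250704
```

View pics/l7.png

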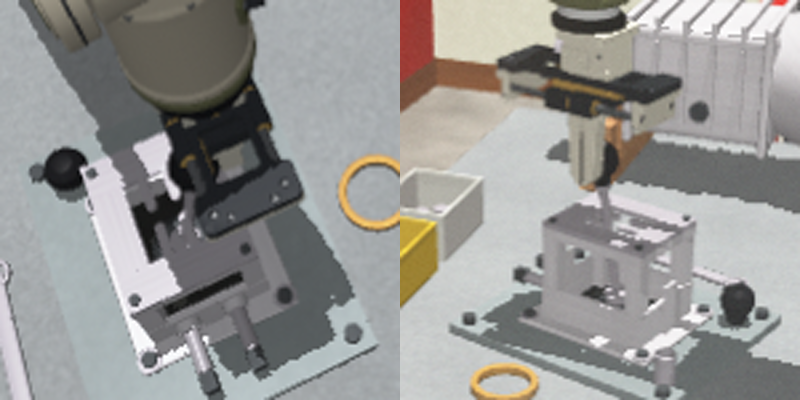

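Call:
drive_tool --deltas '[0,-0.005,0.03,0,0,0,-0.005,0.06,0,0,0,-0.005,0.09,0,0,0,-0.005,0.09,0,0]'

```text
time_s: 6.3
tcp_pos: [580.1, -42.9, 213.8]
eef_rot: [0.989, -0.145, -0.001, -0.002]
ft_force: [1.9, 3.5, 2.5]
gripper_width: 0.8
```

Call:
drive_tool --deltas '[0,0,0.03,0,0,0,0,0.06,0,0,0,0,0.08,0,0,0,0,0.08,0,0]'

```text
time_s: 6.7
tcp_pos: [575.3, -58.7, 213.6]
eef_rot: [0.989, -0.146, -0.001, -0.002]
ft_force: [1.5, 2.8, 2.6]
gripper_width: 0.2
```

```bash
python3 look.py l8
```

```text
t 6.7 tcp [575.3 -58.7 213.6] shifter [  1.3  28.3 213.6] yaw -0.292 F [1.5 2.8 2.6] w 0.2473149348031122
```

View pics/l8.png

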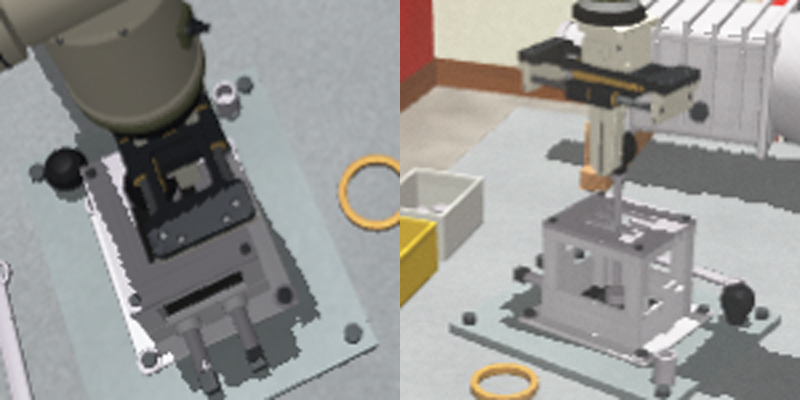

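Call:
drive_tool --deltas '[0,0,-0.08,0,0,0,0,-0.2,0,0,0,-0.15,-0.27,0,0,0,-0.33,-0.27,0,0,0,-0.33,-0.27,0,0,0,-0.33,-0.27,0,0]'

```text
time_s: 7.4
tcp_pos: [527.3, 13.0, 213.6]
eef_rot: [0.989, -0.145, -0.001, -0.002]
ft_force: [0.7, 0.2, -0.1]
gripper_width: 0.4
```

```bash
python3 look.py l9
```

```text
t 7.4 tcp [527.3  13.  213.6] shifter [-65.2  83.4 213.6] yaw -0.291 F [ 0.7  0.2 -0.1] w 0.36311197299452036
```

View pics/l9.png

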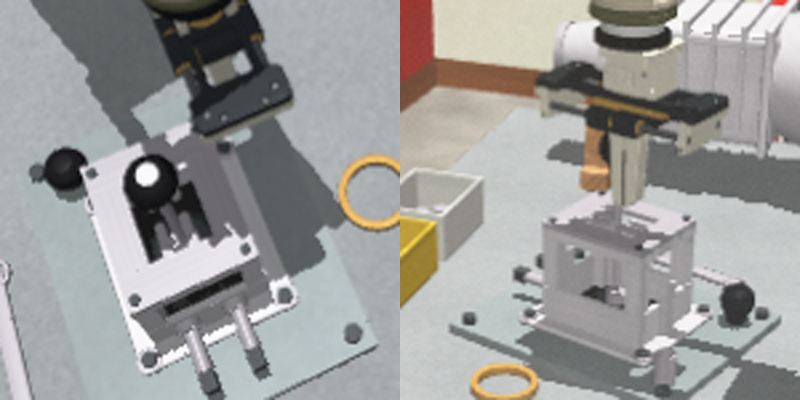

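```bash
python3 kz.py 151.5 181.5 225
```

```text
[569.93021496 -84.93807335 225.        ] [  3.60542024   1.66231649 225.        ]
```

Call:
drive_tool --deltas '[0,0,0.15,0,0,0,0,0.3,0,0,0,0,0.41,0,0,0,0,0.41,0,0,0,0.05,0.41,0,0,0,0.1,0.41,0,0,0,0.15,0.41,0,0,0,0.2,0.41,0,0,0,0.22,0.41,0,0,0,0.22,0.41,0,0]'

```text
time_s: 8.5
tcp_pos: [547.4, -78.6, 213.5]
eef_rot: [0.989, -0.145, -0.001, -0.002]
ft_force: [-1.3, 1.6, 1.7]
gripper_width: 0.5
```

```bash
python3 look.py l10
```

```text
t 8.5 tcp [547.4 -78.6 213.5] shifter [-19.8   1.3 213.5] yaw -0.292 F [-1.3  1.6  1.7] w 0.546417572586333
```

View pics/l10.png

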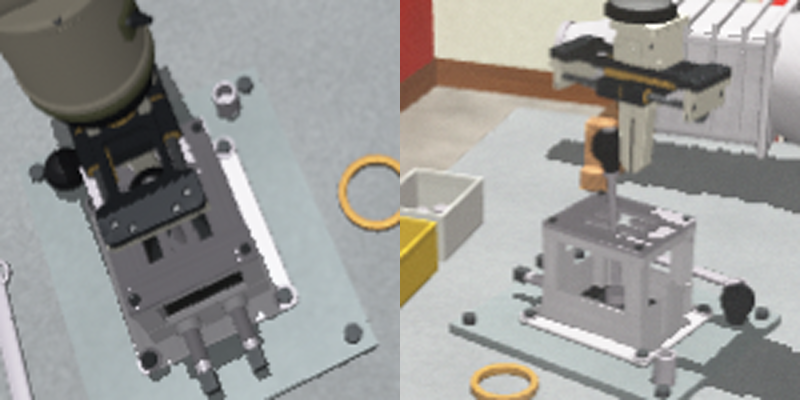

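Call:
drive_tool --deltas '[0,0.04,0,0,0,0,0.08,0,0.01,0,0,0.12,0,0.01,0,0,0.15,0,0.02,0,0,0.17,0,0.02,0,0,0.17,0,0.02,0]'

```text
time_s: 9.2
tcp_pos: [579.7, -88.6, 208.9]
eef_rot: [0.989, -0.146, -0.001, -0.002]
ft_force: [-2.1, 0.6, -0.5]
gripper_width: 0.4
```

Call:
drive_tool --deltas '[0,0.01,0,0,0,0,0.02,0,0,0,0,0.02,0,0,0]'

```text
time_s: 9.5
tcp_pos: [583.3, -89.6, 208.4]
eef_rot: [0.989, -0.146, -0.002, -0.002]
ft_force: [-1.9, 1.7, -2.7]
gripper_width: 0.6
```

Call:
drive_tool --deltas '[0,0.01,0,0,0,0,0.02,0,0,0,0,0.02,0,0,0]'

```text
time_s: 9.8
tcp_pos: [587.0, -90.8, 208.1]
eef_rot: [0.989, -0.146, -0.002, -0.002]
ft_force: [-3.5, 0.2, -2.4]
gripper_width: 0.5
```

```bash
python3 look.py l11
```

```text
t 9.8 tcp [587.  -90.8 208.1] shifter [ 21.7   0.9 208.1] yaw -0.292 F [-3.5  0.2 -2.4] w 0.5205183928345943
```

View pics/l11.png

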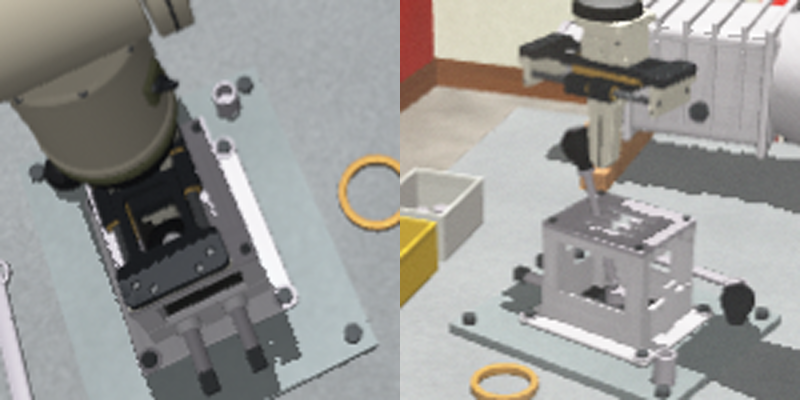

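Call:
drive_tool --deltas '[0,0.01,0,0,0,0,0.015,0,0,0,0,0.015,0,0,0]'

```text
time_s: 10.2
tcp_pos: [589.5, -91.5, 207.8]
eef_rot: [0.989, -0.146, -0.003, -0.002]
ft_force: [-5.7, 2.0, -2.0]
gripper_width: 0.6
```

Call:
drive_tool --deltas '[0,0.01,0,0,0,0,0.02,0,0,0,0,0.02,0,0,0]'

```text
time_s: 10.5
tcp_pos: [592.5, -92.4, 207.1]
eef_rot: [0.989, -0.146, -0.004, -0.002]
ft_force: [-8.4, 1.2, -1.9]
gripper_width: 0.5
```

Call:
drive_tool --deltas '[0,0.01,0,0,0,0,0.02,0,0,0,0,0.02,0,0,0]'

```text
time_s: 10.8
tcp_pos: [595.1, -93.2, 206.4]
eef_rot: [0.989, -0.145, -0.006, -0.002]
ft_force: [-9.5, 3.3, -1.1]
gripper_width: 0.4
```

```bash
python3 look.py l12
```

```text
t 10.8 tcp [595.1 -93.2 206.4] shifter [ 30.1   1.  206.4] yaw -0.292 F [-9.5  3.3 -1.1] w 0.43302769939079866
```

View pics/l12.png

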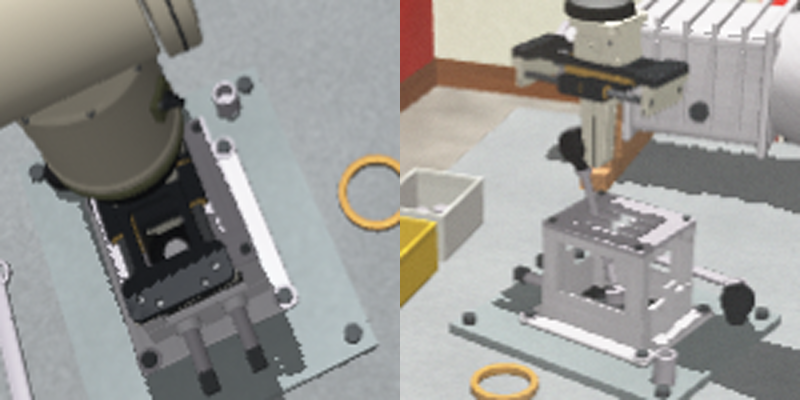

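Call:
drive_tool --deltas '[0,-0.05,0,0,0,0,-0.15,0,0,0,0,-0.3,0,0,0,0,-0.5,0,-0.1,0,0,-0.7,0,-0.3,0,0,-0.9,0,-0.4,0,0,-0.9,0,-0.4,0]'

```text
time_s: 11.6
tcp_pos: [423.6, -41.5, 295.5]
eef_rot: [0.989, -0.145, 0.001, -0.002]
ft_force: [0.8, -0.0, -0.3]
gripper_width: 0.5
```

```bash
python3 look.py l13
```

```text
t 11.6 tcp [423.6 -41.5 295.5] shifter [-149.     1.4  295.5] yaw -0.291 F [ 0.8 -0.  -0.3] w 0.4714038426008083
```

View pics/l13.png

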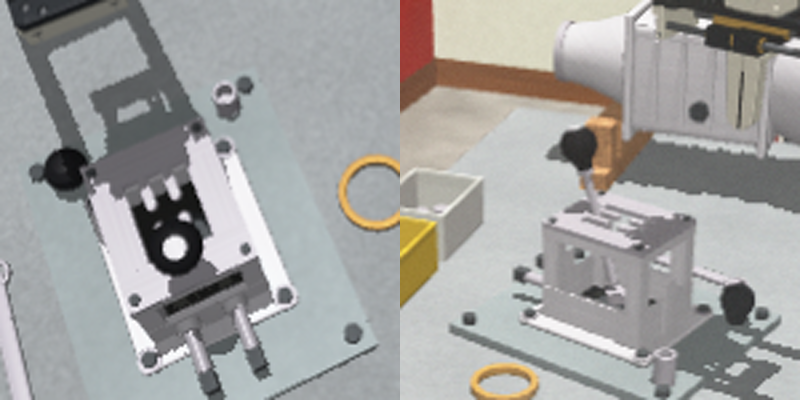

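```bash
python3 kz.py 176 247 217; python3 -c "
import cv2,numpy as np;a=cv2.imread('pics/l13.png');cv2.imwrite('pics/l13z.png',np.hstack([cv2.resize(a[200:300,120:220],(400,400)),cv2.resize(a[110:190,540:620],(400,400))]))"
```

```text
[ 620.58149219 -100.37638969  217.        ] [ 56.55631734   1.35248983 217.        ]
```

View pics/l13z.png

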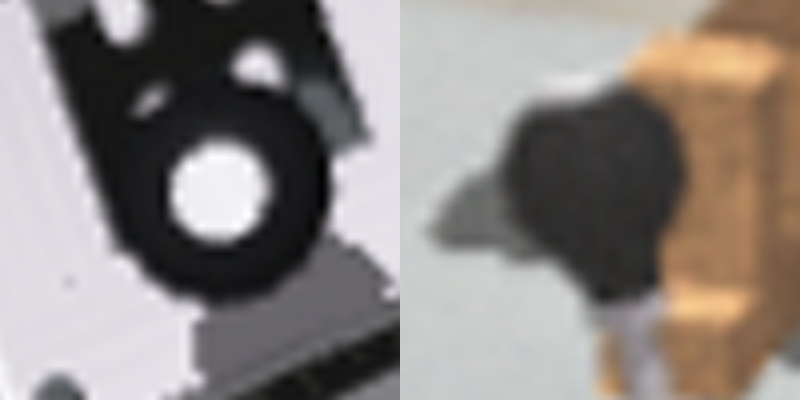

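Run:
```python
from h import *
from cell import bot,get_calibration
cs,cd=get_calibration('scene'),get_calibration('side'); s=400/150
P,e=tri(cs,(180+175.9/s-.5,225+248/s-.5),cd,(250+179.3/s-.5,80+146.3/s-.5))
l=R.from_euler('z',.29).apply(P-[566,-85.5,40]); print(P,e,l,np.linalg.norm(l),'f',np.arctan2(l[0],np.hypot(l[1],l[2])),'a',-np.arctan2(l[1],l[2]))
# bystander check: compare patches first/last
print(bot.finish_job())
```

```text
[ 621.23980531 -100.66673456  217.02533345] 1.3553257739826696 [ 57.27016662   1.26251473 177.02533345] 186.0629856052315 f 0.31287979232918667 a -0.007131709938303592
the job is handed in; nothing more can be done
None
```

The lever is in third and the job is handed in at about 12 s of the 54 s allowed. `finish_job` gives no verdict, so I only have my own measurements.

**What I did:** The lever started part-way towards first, at shift_fore about 0.12 and shift_across about -0.22. With the gripper shut as a single probe, I did three pushes:
1. Back to neutral from the front.
2. Right to the middle of the gate from the left side.
3. Forward into third from behind, until the push force rose to about 10 N.

I then backed the arm clear.

**Last checks:**
- **Third gear:** two views put the knob at shift_fore about 0.31 and shift_across about -0.007. The fore reading is slightly past the 0.30 stop, which fits the 1–2 mm bias I saw in the scene camera. The fit gave a 186 mm lever length against the 185 mm stated.
- **Passing neutral:** in the middle I measured shift_across about -0.01 and shift_fore about 0.01–0.02.
- **Forces:** all forces I read stayed at about 10 N or below, and at the end the arm was touching nothing.
- **Bystanders:** the socket, spare knob and synchro ring look unmoved in the last close-up pictures. I did not measure any of the seven numerically. The bottle, mallet and bowl were outside those close-ups, but the arm never went near them.

One thing differed from my plan. In the last push the fingertips slid under the knob, so contact was below its widest part. This did not stop the lever reaching its stop.

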